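# Straightedge alongside, sprung cylinder rod pulled to its mark and held

## Robot

A 7-joint arm with a two-finger parallel gripper is mounted at the origin on the work surface. World frame = base frame: x ahead of the robot, y to its left, z up, the work surface at z = 0. Lengths are in m, angles in rad, forces in N, time in s.
With the tool pointing down it reaches from about 0.425 to 0.925 m from the base axis. Payload 6.8 kg.
Tool frame: the origin (TCP) lies at the very end of the fingers, on their centre line; the grasp point (between the pads) lies bot.grip_point_offset behind it (bot.grip_point_offset is the distance from the TCP to the grasp point, in m); z points along the fingers, y is the line along which they close (so a half turn about z gives the same grasp; the last joint's range is limited). The gripper opens to 85 mm and grips with 20 to 120 N. Pads are 22 mm wide; open, the fingers measure 114 mm over their backs; the gripper's body (76 mm by 85 mm) begins 54 mm behind the grasp point. The pads swing forward as they close: fully open they stand 13 mm farther back than shut.
Start: joints at [1.147, 0.477, 0.022, 1.555, -0.011, 1.109, -0.083], TCP at [0.21, -0.642, 0.231] pointing down, gripper open.
Joint ranges: [-2.96, 2.96], [-0.34, 2.1], [-1.41, 1.46], [0.24, 2.44], [-1.37, 4.51], [0.17, 1.92], [-2.96, 2.96]. Speed limits (rad/s): [2.39, 2.39, 3.14, 3.14, 3.14, 3.14, 3.14].

## Interface

Orientations are given as a unit quaternion [w, x, y, z].
In Python, from station import bot, imaging gives the robot as it stands. The module is installed in compiled form; this text tells all that it offers.
- The arm moves only by the tool carry_out, never from a script. Its argument "targets" is one flat list of numbers, 5 for each row, row after row: the closure in counts, from 0 (fully open) to 255 (shut), then the shift along the world's x, y, z in mm, then the turn about the world's z in degrees. A call has 1 to 20 rows; each row shifts and turns the commanded pose from where the row before left it; what a row does not reach is not made up. A row lasts 1/10 s, in which the tool goes at most 50 mm and 8.59 degrees, less where a joint would pass 70% of its speed; a pose out of reach is approached as far as the arm can. A call is refused whole if a number of a shift passes 50 or a number of a turn 8.59, either way. A call with a gripper value outside its range is refused whole. The fingers move at their own pace and stop on an object; "newtons" is the grip in N (left out, the last holds). Time passes only in rows, so rows that do not move let the fingers close. It gives the time, the measured TCP pose, the force, the opening and the grip force at its end, in the units of the state.
- bot.get_obs(): the state, without advancing time (a new reading comes with each control period).
- imaging.read_camera(name): name is "scene" or "top" or "wrist"; returns a dict with "frame" (480x640x3 uint8, red, green, blue), "fov_y" (degrees; the focal length in pixels is half the picture's height over the tangent of half this angle, whatever the lens; pixels are square), "cx", "cy" (the principal point, pixels), "k1" (the pictures are not rectified: a ray, as slopes to the right and down, at radius r is drawn at 1 + k1 r^2 times it, then the intrinsics apply), "pose" (4x4, takes a point from camera to world coordinates); the wrist camera has in their place "tool_from_camera" (4x4, takes a point from camera to tool coordinates, whose origin is the TCP and whose axes are the flange's). Camera axes: x right, y up, looking along -z (the intrinsics and any distortion apply to the point x, -y, -z); pixel columns grow to the right and rows downward; lengths in m; the calibration is good to about 2 mm. A picture is of the moment at which its call begins: read the wrist's pose just before it. There is no depth.
- bot.hand_in(): hands the job in; it is judged then, once.
The state is a dict: "t": time; "q": joint angles; "joint_vel": joint speeds; "joint_torque": joint torques, N m; "eef_pos": TCP position; "tool_rot": TCP orientation; "contact_force": force on the tool from outside, world axes, zero at the start; "torque": the same for the moment, N m; "gripper_width": opening from 0.0 (shut) to 1.0 (fully open); "grasp_force": force on a finger pad.
Only numpy, scipy, OpenCV 4.12 (cv2) and the standard library are available. Lean on these libraries where they do the work, as an engineer would, in place of code of your own. Each camera call takes 0.05 s, during which the arm holds its last target. There are 200 camera calls.

## Task

The stroke of the spring-return cylinder is to be read: lay the aluminium straightedge flat on the bench with its graduated edge flush along the robot-side long edge of the cylinder's base plate, reaching from the cylinder's nose past the clevis as it will stand when pulled out, and let go of it. Then take the rod by its clevis, pull it out against the inner spring until the dark ring mark has just come out of the nose (45 mm of pull), and finish still holding it there. Leave the other things on the bench where they are.

Things in the scene. Friction and masses are not known exactly. Their poses are not given: they have to be found in the camera images.
- cylinder_base: Steel base plate bolted to the bench, 90 (x) x 320 (y) x 12 mm high; origin at the centre of its underside, x away from the robot, z up, the rod pulls out along -y. Its robot-side long edge is the upright face at x = -45 mm, along y. A bracket 80 mm wide stands on it at y = 0 to +12 mm, with the round cylinder behind it to y = +150 mm (tops 87 mm above the bench), rod axis at x = 0.
- nose_mouth (a point): Centre of the open end of the nose (22 mm round collar on the bracket, with a 32 mm hex nut) out of which the 10 mm rod comes: at (0, -14, 55) mm in the base's axes. Beyond it, towards -y, only rod and clevis stand above the plate.
- rod (a joint): Pull-out of the rod in m: 0 home, 0.065 at the end stop. Its dark ring mark, 3 mm wide, is hidden in the nose at the start and has just come out whole (rear edge level with the nose mouth) at 0.045. The inner spring always draws the rod home: 5 N at 0, 12 N at the mark, 15 N at the stop.
- clevis (a point): Middle of the steel clevis (fork head) on the rod's end; moves with the rod; at (0, -52, 55) mm in the base's axes with the rod home. The clevis is 20 mm wide (base's x), 20 mm high and 48 mm long (base's y), fork outward, an upright pin 23 mm long 12 mm outward of its middle. Pinch it from above across its width; 33 mm are free between it and the base plate.
- straightedge: Loose aluminium straightedge, 0.2 to 0.45 kg: a plate 60 (x) x 250 (y) x 4 mm with a grip rib 12 mm wide along its whole length, rib top 26 mm above the underside. Origin on the underside below the rib's middle; x points across to the graduated edge (at +42 mm; plain edge at -18 mm), y along it, z up. Laid flush, its axes point the same ways as the base's.
- edge_right (a point): End of the graduated edge at the straightedge's own y = -125 mm (x = +42 mm, 2 mm above the underside).
- edge_left (a point): End of the graduated edge at the straightedge's own y = +125 mm (x = +42 mm, 2 mm above the underside).
- wrench: Bystander, to be left alone: steel spanner about 160 mm long, lying beyond the base. Origin on its underside.
- bearing: Bystander, to be left alone: steel ball-bearing ring, 52 mm across and 15 mm high, beyond the base. Origin on its underside.
- grease_tin: Bystander, to be left alone: grey tin, 66 mm across and 80 mm high, front left. Origin on its underside.
- screwdriver: Bystander, to be left alone: black-handled screwdriver lying on the right. Origin on its underside.
- hammer: Bystander, to be left alone: wooden-handled hammer lying on the left. Origin on its underside.
- gear: Bystander, to be left alone: dark toothed wheel, 72 mm across and 26 mm high, back right. Origin on its underside.
- flange: Bystander, to be left alone: steel pipe flange, 76 mm across and 40 mm high, back left. Origin on its underside.

How it is judged:
By the outcome, as a careful person would: the job done as asked, in the order asked, and still so for the second after the job is handed in, while the arm keeps its last pose, push and grip.
It also fails if it takes over 50 s, if anything falls off the work surface, if the arm or the gripper's body presses on something with over 40 N, if the wrist force passes 120 N, or if a joint passes its speed limit or range.

## Working session

There is one attempt and no reset: what is moved stays moved. The work goes in short steps, Python scripts to look and compute and a tool call to move; the robot and the scene stay as the last step left them, time stands still between calls to the robot, and variables do not carry over. Pictures are saved under pics/ and viewed, at most 10 in all, crops included, and the job is handed in when it is done.

Besides the shell and the picture viewer there is one more tool, called after "Emit:" by a JSON object that holds its "op" and its "data", one argument or row to a line. carry_out: Moves the arm, as the interface text tells. Its arguments: {"type":"object","properties":{"targets":{"type":"array","items":{"type":"number"}},"newtons":{"type":"number"}},"required":["targets"]}

```bash
mkdir -p pics; cat > h.py <<'E'
import numpy as np, cv2
from station import bot, imaging
from scipy.spatial.transform import Rotation as R
def snap(name,save=None):
    o=bot.get_obs(); c=imaging.read_camera(name)
    if 'pose' in c: P=np.array(c['pose'])
    else:
        T=np.eye(4); q=o['tool_rot']; T[:3,:3]=R.from_quat([q[1],q[2],q[3],q[0]]).as_matrix(); T[:3,3]=o['eef_pos']
        P=T@np.array(c['tool_from_camera'])
    c['P']=P; f=c['frame']; c['f']=f.shape[0]/2/np.tan(np.radians(c['fov_y'])/2)
    if save: cv2.imwrite('pics/'+save,f[:,:,::-1])
    return c
def ray(c,u,v):
    K=np.array([[c['f'],0,c['cx']],[0,c['f'],c['cy']],[0,0,1]]); 
    d=np.array([(u-c['cx'])/c['f'],(v-c['cy'])/c['f']]); s=d.copy()
    for _ in range(50): s=d/(1+c['k1']*(s@s))
    return c['P'][:3,3], c['P'][:3,:3]@np.array([s[0],-s[1],-1])
def onz(c,u,v,z):
    o,d=ray(c,u,v); return o+d*(z-o[2])/d[2]
def proj(c,p):
    x=np.linalg.inv(c['P'])@np.r_[p,1]; s=np.array([x[0],-x[1]])/-x[2]; s=s*(1+c['k1']*(s@s)); return s*c['f']+[c['cx'],c['cy']]
def tri(c1,p1,c2,p2):
    o1,d1=ray(c1,*p1);o2,d2=ray(c2,*p2)
    t=np.linalg.lstsq(np.c_[d1,-d2],o2-o1,rcond=None)[0]; a=o1+t[0]*d1;b=o2+t[1]*d2
    return (a+b)/2,np.linalg.norm(a-b)
E
python3 - <<'E'
from h import *
for n in('top','scene'):
    c=snap(n,n+'1.png'); print(n,c['P'][:3,3],c['f'],c['k1'],c['cx'],c['cy'])
o=bot.get_obs(); print(o,bot.grip_point_offset)
E
```

```text
top [ 0.3266941  -0.02573779  1.18968703] 494.86380273105476 -0.09538952309444125 311.50614925264983 245.62661614846175
scene [1.11842287 0.42775803 1.21439487] 525.9829902045321 -0.04905785551089358 318.0362027897821 234.4227689362756
{'t': 0.1, 'q': array([ 1.14686342,  0.4777334 ,  0.02235409,  1.55635088, -0.01149691,
        1.10931657, -0.08307837]), 'joint_vel': array([-0.00136862, -0.00045688, -0.0011798 , -0.00350485, -0.00062828,
       -0.00149471,  0.00184432]), 'joint_torque': array([ 5.70966076e-03, -5.97758675e+01,  1.61370344e+00, -2.81955743e+01,
        1.27758514e-02,  4.98038411e-03, -1.64829814e-06]), 'eef_pos': array([ 0.20947409, -0.64110578,  0.23041318]), 'tool_rot': array([-8.16656622e-04,  9.87554153e-01,  1.57277110e-01, -1.96296742e-04]), 'contact_force': array([ 0.36882127, -1.08057387,  0.26605695]), 'torque': array([ 0.01476878, -0.02252149,  0.00468465]), 'grasp_force': 0.0, 'gripper_width': 0.9993701456086872} 0.0187
```

View pics/top1.png

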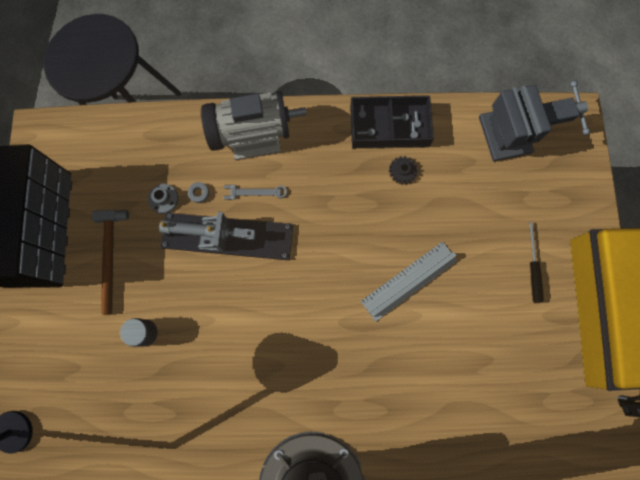

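View pics/scene1.png

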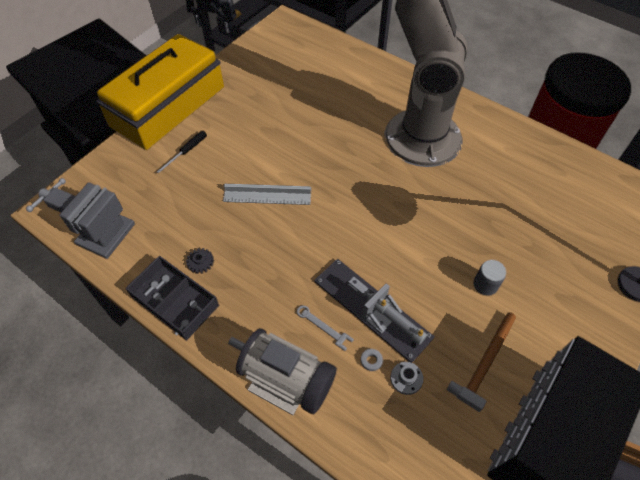

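The top view shows the straightedge as a light bar at about (365,305)–(455,255) with its teeth along the upper left. The base plate spans (160,215)–(293,258), with the clevis at about (243,233). Next I check the calibration and look closer.

```bash
python3 - <<'E'
from h import *
np.set_printoptions(precision=4,suppress=True)
cs={}
for n in('top','scene'):
    c=snap(n); cs[n]=c; print(n,c['P'].tolist()); print(proj(c,[0,0,0]),proj(c,[.21,-.64,.23]))
t=cs['top'];
im=np.hstack([cv2.resize(t['frame'][190:340,140:340],None,fx=3,fy=3,interpolation=3)]);cv2.imwrite('pics/c1.png',im[:,:,::-1])
im=cv2.resize(t['frame'][225:335,345:475],None,fx=5,fy=5,interpolation=3);cv2.imwrite('pics/c2.png',im[:,:,::-1])
for p in [(160,215),(293,258),(295,225)]: print(onz(t,*p,0.012))
for p in [(365,305),(455,255)]: print(onz(t,*p,0.0))
E
```

```text
top [[-0.022563110665515154, 0.9812498021507322, -0.1914150772960299, 0.32669410411346506], [-0.9996055320177144, -0.02534541021057588, -0.012099195875767164, -0.025737791552545415], [-0.016723827213836442, 0.19106657468120122, 0.9814346018166036, 1.1896870304108784], [0.0, 0.0, 0.0, 1.0]]
[312.1793 485.4284] [635.8881 390.3605]
scene [[-0.5968434211109996, -0.6736710723517121, 0.4358270493590455, 1.118422868970995], [0.8023564929613467, -0.500162797952015, 0.32567043732518924, 0.4277580286661991], [-0.0014102763155201554, 0.544062920829297, 0.83904323446376, 1.2143948683622499], [0.0, 0.0, 0.0, 1.0]]
[421.8594 136.7556] [214.082   31.7721]
[0.6439 0.3644 0.012 ]
[0.5271 0.0342 0.012 ]
[0.6088 0.028  0.012 ]
[ 0.4106 -0.1359  0.    ]
[ 0.5263 -0.3618  0.    ]
```

View pics/c1.png

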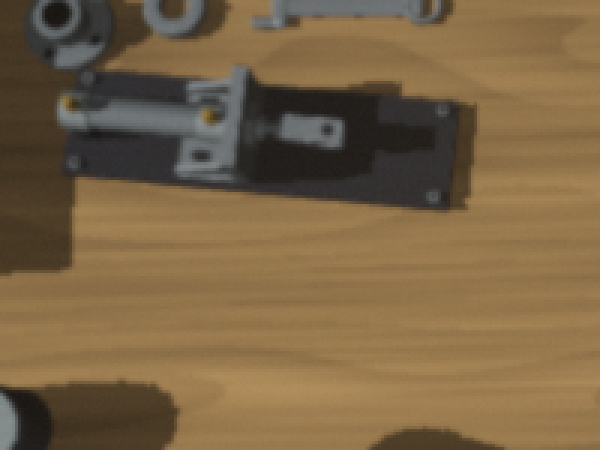

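View pics/c2.png

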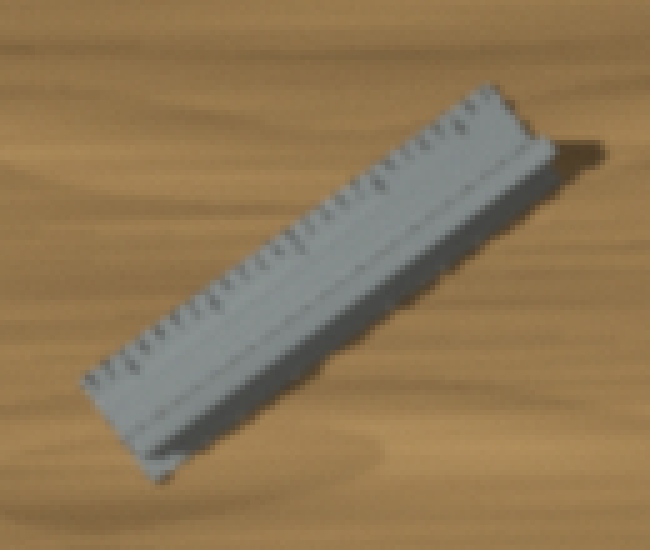

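```bash
python3 - <<'E'
from h import *
np.set_printoptions(precision=4,suppress=True)
t=snap('top')
L=onz(t,361.0,300.6,.004);Rr=onz(t,442.6,241.4,.004);d=(L-Rr);print('edge',L,Rr,np.linalg.norm(d))
y=d/np.linalg.norm(d);x=np.array([y[1],-y[0],0]);print('SE yaw',np.degrees(np.arctan2(-y[0],y[1])),'origin',(L+Rr)/2-.042*x)
# base: plate top corners (robot-side left/right, far right)
a=onz(t,161.3,247,.012);b=onz(t,289.6,258.8,.012);c=onz(t,296,224.2,.012);e=onz(t,165.5,213.4,.012)
d=a-b;print(a,b,c,e,np.linalg.norm(d),np.linalg.norm(c-b));y=d/np.linalg.norm(d);x=np.array([y[1],-y[0],0])
print('base yaw',np.degrees(np.arctan2(-y[0],y[1])),(a+b+c+e)/4,(a+b)/2+.045*x)
w=snap('wrist');print(w['f'],w['cx'],w['cy'],w['k1'],np.array(w['tool_from_camera']))
E
```

```text
edge [ 0.421  -0.1264  0.004 ] [ 0.5602 -0.3326  0.004 ] 0.2487723953370082
SE yaw 34.01465327753722 origin [ 0.4558 -0.253   0.004 ]
[0.5625 0.358  0.012 ] [0.5254 0.0424 0.012 ] [0.6108 0.0255 0.012 ] [0.6475 0.3506 0.012 ] 0.31780521237157433 0.08707697340057358
base yaw -6.709413999563108 [0.5865 0.1941 0.012 ] [0.5886 0.195  0.012 ]
348.53864547004997 314.72457032352656 245.8458255797004 -0.022747296041380885 [[ 0.0014  0.9608  0.2772  0.0704]
 [ 1.     -0.0012 -0.0008  0.0003]
 [-0.0004  0.2772 -0.9608 -0.1431]
 [ 0.      0.      0.      1.    ]]
```

Emit:
{"op": "carry_out", "data": {
  "targets": [0, 19, 30, 0, 8.15, 0, 19, 30, 0, 8.15, 0, 19, 30, 0, 8.15, 0, 19, 30, 0, 8.15, 0, 19, 30, 0, 8.15, 0, 19, 30, 0, 8.15, 0, 19, 30, 0, 8.15, 0, 19, 30, 0, 8.15, 0, 19, 30, 0, 8.15, 0, 19, 30, 0, 8.15, 0, 19, 30, 0, 8.15, 0, 19, 30, 0, 8.15, 0, 19, 30, 0, 8.15, 0, 0, 0, 0, 0, 0, 0, 0, 0, 0],
  "newtons": 60
}}

```text
t: 1.8
eef_pos: [0.4569, -0.2511, 0.2314]
tool_rot: [0.0, 0.469, 0.883, -0.0]
contact_force: [0.0, -0.8, 0.7]
gripper_width: 0.997
grasp_force: 0.0
```

```bash
python3 - <<'E'
from h import *
np.set_printoptions(precision=4,suppress=True)
w=snap('wrist','w1.png');o=bot.get_obs();print(o['t'],o['eef_pos'],o['tool_rot'],o['q'],o['contact_force'])
E
```

```text
1.85 [ 0.4563 -0.2522  0.2312] [-0.0001  0.4698  0.8828 -0.0003] [ 0.8229  0.2682 -0.5161  1.8919  0.1546  1.0207  0.8337] [-0.155  -0.963  -0.0659]
```

View pics/w1.png

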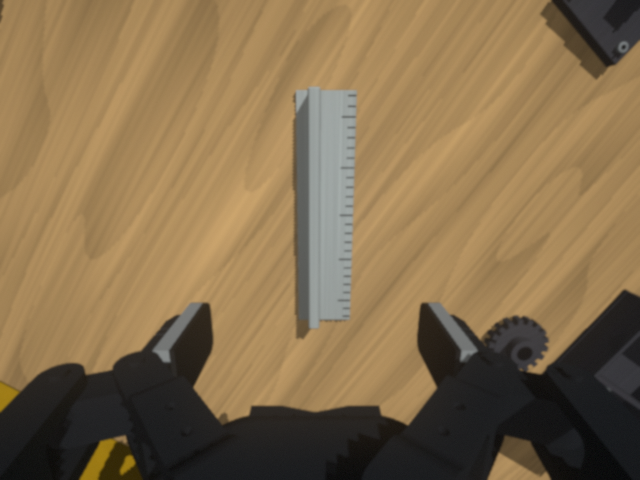

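The wrist view shows the straightedge nearly upright in the picture. The graduated edge runs from (357,90) to (350,320), and the rib top from about (314,88) to (314,327).

```bash
python3 - <<'E'
from h import *
np.set_printoptions(precision=4,suppress=True)
w=snap('wrist')
f=w['frame'].astype(int);hsv=cv2.cvtColor(w['frame'],cv2.COLOR_RGB2HSV)
g=((f[:,:,0]-f[:,:,2])<12)&(hsv[:,:,2]>95)
g=g.astype(np.uint8);g[:,:250]=0;g[:,400:]=0;g[345:]=0
E=[]
for v in range(105,312,2):
    u=np.where(g[v])[0]
    # graduated edge with tick marks: rightmost
    E.append((v,u.min(),u.max()))
E=np.array(E); p=np.array([onz(w,u+.5,v,.004)[:2] for v,_,u in E])
def fit(p):
    vx,vy,x0,y0=cv2.fitLine(p.astype(np.float32),cv2.DIST_HUBER,0,.001,.001).ravel(); 
    if vy<0: vx,vy=-vx,-vy
    return np.array([vx,vy]),np.array([x0,y0])
y,p0=fit(p);x=np.array([y[1],-y[0]]);print('yaw',np.degrees(np.arctan2(-y[0],y[1])),'edge pt',p0, 'res',np.std((p-p0)@x))
for uv in [(357,90),(350,320)]: 
    q=onz(w,*uv,.004); print(q,(q[:2]-p0)@y)
m=np.mean([(onz(w,*uv,.004)[:2]-p0)@y for uv in [(357,90),(350,320)]])
print('origin',p0+m*y-.042*x)
for uv in [(314,88),(314,327)]: print('rib',onz(w,*uv,.026))
o=bot.get_obs();print(o['eef_pos'],R.from_quat(np.r_[o['tool_rot'][1:],o['tool_rot'][0]]).as_matrix()[:,1])
E
```

```text
yaw 34.089012 edge pt [ 0.4892 -0.2272] res 0.00034143093949248635
[ 0.4219 -0.1273  0.004 ] 0.12038139216516203
[ 0.5623 -0.335   0.004 ] -0.13025272509153704
origin [ 0.4572 -0.2548]
rib [ 0.3878 -0.1522  0.026 ]
rib [ 0.5254 -0.3562  0.026 ]
[ 0.456  -0.2528  0.2312] [ 0.83    0.5577 -0.0007]
```

Emit:
{"op": "carry_out", "data": {
  "targets": [60, 1, -2, -40, 0.2, 60, 0, 0, -40, 0, 60, 0, 0, -40, 0, 60, 0, 0, -40, 0, 60, 0, 0, -30, 0, 60, 0, 0, -20, 0, 60, 0, 0, -14, 0, 60, 0, 0, 0, 0, 255, 0, 0, 0, 0, 255, 0, 0, 0, 0, 255, 0, 0, 0, 0, 255, 0, 0, 0, 0, 255, 0, 0, 0, 0, 255, 0, 0, 0, 0, 255, 0, 0, 0, 0, 255, 0, 0, 0, 0],
  "newtons": 60
}}

```text
t: 3.5
eef_pos: [0.4583, -0.254, 0.0084]
tool_rot: [0.001, 0.468, 0.884, -0.0]
contact_force: [-1.3, 0.2, 5.8]
gripper_width: 0.129
grasp_force: 60.0
```

Emit:
{"op": "carry_out", "data": {
  "targets": [255, 0, 0, 15, 0, 255, 0, 0, 36, 0, 255, 0, 0, 40, 0, 255, 0, 10, 20, 0, 255, 0, 35, 0, -4, 255, 0, 35, 0, -4, 255, 0, 35, 0, -4, 255, 0, 35, 0, -4, 255, 0, 35, 0, -4, 255, 0, 35, 0, -4, 255, 0, 35, 0, -4, 255, 0, 35, 0, -4, 255, 0, 35, 0, -4, 255, 5, 35, 0, -4.8, 255, 0, 25, 0, 0, 255, 0, 10, 0, 0, 255, 0, 0, 0, 0, 255, 0, 0, 0, 0]
}}

```text
t: 5.3
eef_pos: [0.4623, 0.1398, 0.1183]
tool_rot: [0.0, 0.747, 0.665, -0.001]
contact_force: [-0.8, -1.1, -3.7]
gripper_width: 0.124
grasp_force: 59.0
```

```bash
python3 - <<'E'
from h import *
np.set_printoptions(precision=4,suppress=True)
w=snap('wrist','w2.png');o=bot.get_obs();print(o['t'],o['eef_pos'],R.from_quat(np.r_[o['tool_rot'][1:],o['tool_rot'][0]]).as_matrix()[:,1],o['q'],o['contact_force'])
E
```

```text
5.35 [0.4624 0.1394 0.1182] [ 0.9932 -0.116  -0.0005] [-0.0223  0.3564 -0.4742  2.0819  0.236   0.755  -0.7605] [ 0.4307  0.1684 -3.2071]
```

View pics/w2.png

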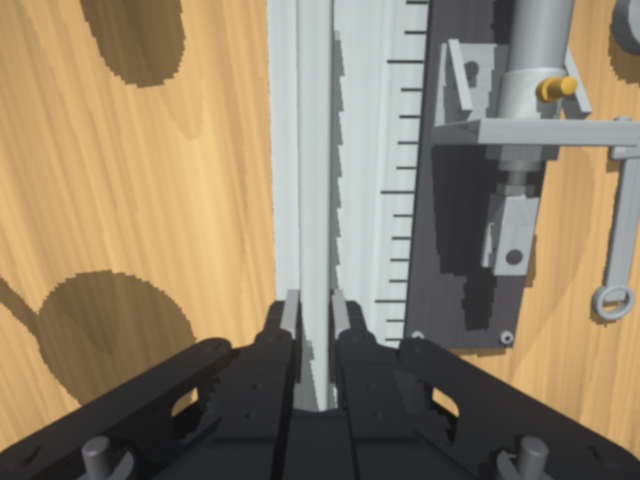

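The held straightedge covers the near edge of the plate (graduated edge at u≈405–430). The plate's right end is at row 348 and its far right corner near (516,347). I back off by 30 mm to see the near edge.

Emit:
{"op": "carry_out", "data": {
  "targets": [255, -15, 0, 0, 0, 255, -15, 0, 0, 0, 255, 0, 0, 0, 0, 255, 0, 0, 0, 0]
}}

```text
t: 5.75
eef_pos: [0.4331, 0.1401, 0.1185]
tool_rot: [0.0, 0.747, 0.665, 0.0]
contact_force: [0.4, -0.5, -2.9]
gripper_width: 0.122
grasp_force: 59.2
```

```bash
python3 - <<'E'
from h import *
w=snap('wrist','w3.png');o=bot.get_obs();print(o['t'],o['eef_pos'],R.from_quat(np.r_[o['tool_rot'][1:],o['tool_rot'][0]]).as_matrix()[:,1])
E
```

```text
5.8 [0.43353352 0.14044704 0.11852607] [ 9.93260887e-01 -1.15896285e-01  9.27922562e-04]
```

View pics/w3.png

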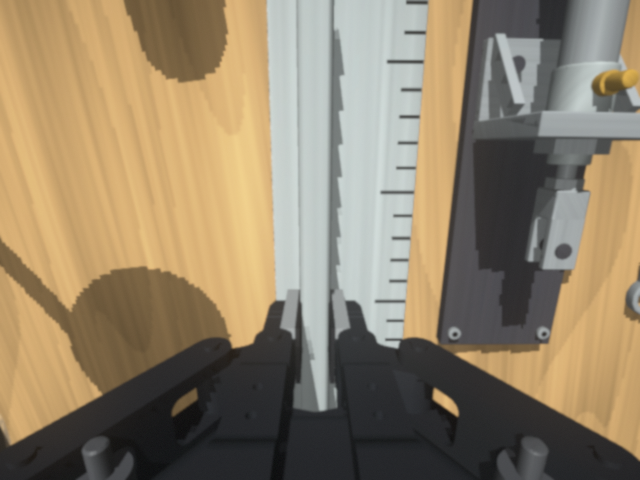

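Now the near edge shows clearly, from (472,0) to (440,342), with the plate's right end at row ≈344. The held graduated edge runs from (428,0) to (403,340). I fit both edges.

```bash
cat > m.py <<'E'
from h import *
np.set_printoptions(precision=4,suppress=True)
w=snap('wrist');o=bot.get_obs()
hsv=cv2.cvtColor(w['frame'],cv2.COLOR_RGB2HSV);f=w['frame'].astype(int)
wood=((f[:,:,0]-f[:,:,2])>35)
zs=o['eef_pos'][2]-.0084+.004
A=[];B=[]
for v in range(20,320,3):
    u=np.where(wood[v,385:490])[0]+385
    # largest run of wood between the two
    runs=np.split(u,np.where(np.diff(u)>2)[0]+1); r=max(runs,key=len)
    A.append(onz(w,r[0],v+.5,zs)[:2]); B.append(onz(w,r[-1]+1,v+.5,0)[:2])
def fit(p):
    vx,vy,x0,y0=cv2.fitLine(np.float32(p),cv2.DIST_HUBER,0,.001,.001).ravel()
    if vy<0: vx,vy=-vx,-vy
    y=np.array([vx,vy]);return y,np.array([x0,y0]),np.std((p-np.array([x0,y0]))@[vy,-vx])
ys,ps,rs=fit(A);yb,pb,rb=fit(B);xb=np.array([yb[1],-yb[0]])
yaw=lambda y:np.degrees(np.arctan2(-y[0],y[1]))
print('SE yaw',yaw(ys),'res',rs,'base yaw',yaw(yb),'res',rb)
# plate right end: row of dark->not dark along top edge
e=[]
for u in range(462,530,6):
    col=hsv[325:365,u,2]; e.append(325+np.argmax(np.abs(np.diff(cv2.GaussianBlur(f[325:365,u,0].astype(np.float32).reshape(-1,1),(1,3),0).ravel())))+1)
print('rows',e)
end=onz(w,495,np.median(e),.012)[:2]; yend=(end-pb)@yb
org=pb+yb*(yend+.160)+.045*xb; print('base origin',org)
tgt=org-.087*xb-.068*yb; print('target SE origin',tgt)
print('gap edge->base normal at SE centre', (pb-ps)@xb, 'tcp',o['eef_pos'], 'tcp in base',((o['eef_pos'][:2]-org)@xb,(o['eef_pos'][:2]-org)@yb),'edge-tcp',(ps-o['eef_pos'][:2])@xb)
print('xb',xb,'clevis home',org-.052*yb)
E
python3 m.py
```

```text
SE yaw -6.616737 res 0.00012917351154540763 base yaw -6.702469 res 0.00021789474880622996
rows [np.int64(359), np.int64(362), np.int64(351), np.int64(354), np.int64(353), np.int64(353), np.int64(352), np.int64(351), np.int64(354), np.int64(353), np.int64(353), np.int64(352)]
base origin [0.5891 0.1887]
target SE origin [0.4948 0.1314]
gap edge->base normal at SE centre 0.061586443 tcp [0.4336 0.1407 0.1185] tcp in base (np.float64(-0.14881349787221163), np.float64(-0.06583261772423264)) edge-tcp 0.04222705530086835
xb [ 0.9932 -0.1167] clevis home [0.583  0.1371]
```

Emit:
{"op": "carry_out", "data": {
  "targets": [255, 28, -3.3, 0, 0, 255, 28, -3.3, 0, 0, 255, 0, 0, -30, 0, 255, 0, 0, -30, 0, 255, 0, 0, -25, 0, 255, 0, 0, -12, 0, 255, 0, 0, -6, 0, 255, 0, 0, -3, 0, 255, 0, 0, 0, 0, 255, 0, 0, 0, 0]
}}

```text
t: 6.85
eef_pos: [0.4895, 0.135, 0.0132]
tool_rot: [0.0, 0.746, 0.665, 0.001]
contact_force: [0.2, 0.3, -3.2]
gripper_width: 0.125
grasp_force: 59.1
```

```bash
python3 - <<'E'
from h import *
w=snap('wrist','w4.png');o=bot.get_obs();print(o['t'],o['eef_pos'],o['contact_force'])
E
```

```text
6.9 [0.48939538 0.13500255 0.0132254 ] [ 0.40228548  0.52964278 -3.35989695]
```

View pics/w4.png

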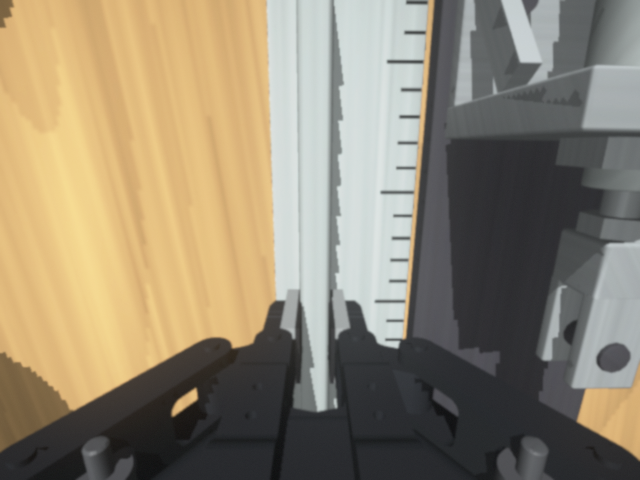

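The edge stands a narrow, even strip (about 5 px) from the plate. I lower it onto the bench and close the gap by feel.

Emit:
{"op": "carry_out", "data": {
  "targets": [255, 0, 0, -2, 0, 255, 0, 0, -2, 0, 255, 0, 0, -0.5, 0, 255, 0, 0, 0, 0, 255, 1, -0.1, 0, 0, 255, 1, -0.1, 0, 0, 255, 0.5, -0.1, 0, 0, 255, 0, 0, 0, 0, 255, 0, 0, 0, 0]
}}

```text
t: 7.8
eef_pos: [0.489, 0.1348, 0.0084]
tool_rot: [-0.001, 0.746, 0.666, -0.002]
contact_force: [-9.3, -0.2, 14.3]
gripper_width: 0.12
grasp_force: 61.6
```

Emit:
{"op": "carry_out", "data": {
  "targets": [255, 0, 0, 0.8, 0, 255, 0, 0, 0, 0, 255, 0, 0, 0, 0]
}}

```text
t: 8.1
eef_pos: [0.4914, 0.1344, 0.0085]
tool_rot: [0.0, 0.746, 0.665, 0.0]
contact_force: [0.5, 0.2, -3.5]
gripper_width: 0.123
grasp_force: 59.3
```

```bash
python3 - <<'E'
from h import *
w=snap('wrist');f=w['frame'];o=bot.get_obs();print(o['t'],o['eef_pos'],o['contact_force'])
cv2.imwrite('pics/w5.png',np.vstack([cv2.resize(f[a:a+90,380:480],None,fx=5,fy=3,interpolation=0) for a in(0,230)])[:,:,::-1])
E
```

```text
8.15 [0.49139726 0.13434556 0.00846592] [ 1.74594602e-01  1.93450383e-03 -3.47114054e+00]
```

View pics/w5.png

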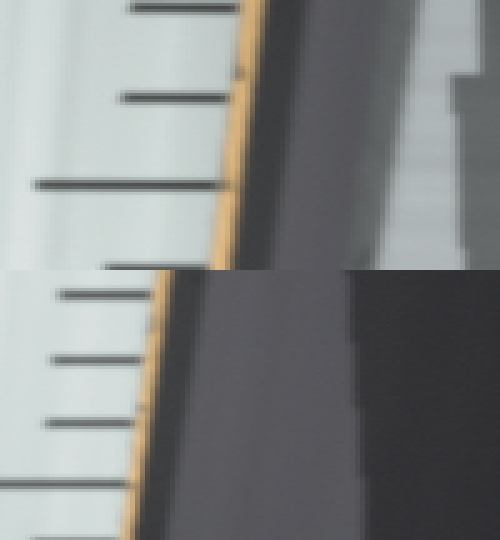

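```bash
python3 m.py | grep -v rows
```

```text
SE yaw -6.5442266 res 0.0001535440381681046 base yaw -6.739175 res 0.0001307064122424184
base origin [0.5968 0.2604]
target SE origin [0.5025 0.2031]
gap edge->base normal at SE centre 0.0027295877 tcp [0.4914 0.1344 0.0084] tcp in base (np.float64(-0.08994866550228024), np.float64(-0.13755930855047965)) edge-tcp 0.042219075983773245
xb [ 0.9931 -0.1173] clevis home [0.5907 0.2088]
```

Emit:
{"op": "carry_out", "data": {
  "targets": [255, 1, -0.1, 0, -0.2, 255, 1, -0.1, 0, 0, 255, 0.7, -0.1, 0, 0, 255, 0.5, 0, 0, 0, 255, 0.5, 0, 0, 0, 255, 0, 0, 0, 0, 255, 0, 0, 0, 0]
}}

```text
t: 8.9
eef_pos: [0.4931, 0.1342, 0.0084]
tool_rot: [-0.001, 0.747, 0.664, -0.001]
contact_force: [-6.3, 0.2, 3.1]
gripper_width: 0.124
grasp_force: 60.1
```

```bash
python3 - <<'E'
from h import *
w=snap('wrist');f=w['frame'];o=bot.get_obs();print(o['t'],o['eef_pos'],o['contact_force'],o['torque'])
cv2.imwrite('pics/w6.png',np.vstack([cv2.resize(f[a:a+90,380:480],None,fx=5,fy=3,interpolation=0) for a in(0,230)])[:,:,::-1])
E
```

```text
8.95 [0.49307522 0.13420666 0.00844053] [-6.72786196  1.14166791  2.69829501] [ 0.1104071   1.28827199 -0.12217496]
```

View pics/w6.png

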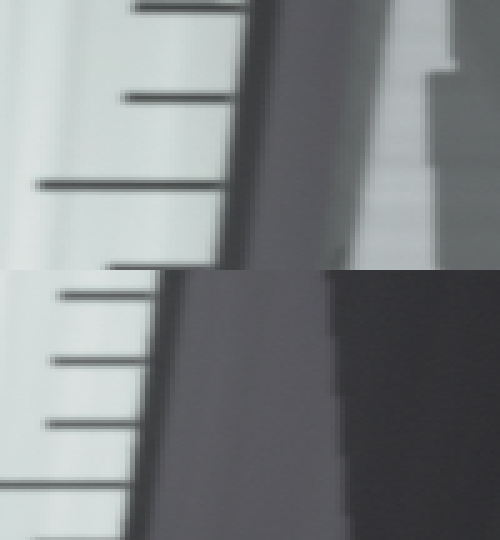

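Emit:
{"op": "carry_out", "data": {
  "targets": [255, 0, 0, 0.5, 0, 255, 0.7, -0.1, 0, 0, 255, 0.7, -0.1, 0, 0, 255, 0, 0, 0, 0, 255, 0, 0, 0, 0]
}}

```text
t: 9.45
eef_pos: [0.4931, 0.1342, 0.0085]
tool_rot: [-0.001, 0.747, 0.665, -0.002]
contact_force: [-9.4, 2.9, 2.7]
gripper_width: 0.124
grasp_force: 60.1
```

```bash
python3 - <<'E'
from h import *
w=snap('wrist');f=w['frame'].astype(int);o=bot.get_obs();print(o['t'],o['eef_pos'],o['contact_force'],o['torque'])
for v in(10,60,110,160,210,260,310,325): # bright->dark->mid along row
    r=f[v,395:450].sum(1)/3; i=np.argmax(r<110); j=i+np.argmax(r[i:]>72); print(v,395+i,395+j,r[i-1:i+9].astype(int))
E
```

```text
9.5 [0.49313492 0.13423229 0.00852557] [-9.47420559  0.83703973  1.76754576] [ 0.37102795  1.93698368 -0.09954868]
10 429 429 [145  98  67  62  61  62  69  77  86  90]
60 425 425 [118  96  75  65  63  64  69  78  88  93]
110 422 422 [126  83  65  65  66  70  80  87  92  93]
160 418 418 [129  81  65  64  65  69  80  89  93  94]
210 414 414 [131  81  67  64  64  72  83  89  93  93]
260 395 395 []
310 406 406 [119  75  63  63  67  78  88  91  92  92]
325 404 404 [150  96  65  59  61  69  82  88  90  90]
```

Emit:
{"op": "carry_out", "data": {
  "targets": [255, -0.7, 0.1, -0.3, 0, 255, 0, 0, 0, 0, 190, 0, 0, 0, 0, 190, 0, 0, 0, 0, 170, 0, 0, 0, 0, 170, 0, 0, 0, 0, 170, 0, 0, 0, 0]
}}

```text
t: 10.2
eef_pos: [0.496, 0.1341, 0.0089]
tool_rot: [0.0, 0.748, 0.664, 0.0]
contact_force: [-0.1, -0.5, -0.2]
gripper_width: 0.33
grasp_force: 0.0
```

Emit:
{"op": "carry_out", "data": {
  "targets": [170, 0, 0, 5, 0, 170, 0, 0, 15, 0, 170, 0, 0, 35, 0, 170, 0, 0, 40, 0, 100, 0, 0, 40, 0, 100, 20, 1, 35, 0, 60, 35, 4, 20, 0, 60, 31, 4, 0, 0, 60, 0, 0, 0, 0, 60, 0, 0, 0, 0]
}}

```text
t: 11.2
eef_pos: [0.5812, 0.1431, 0.1993]
tool_rot: [-0.0, 0.748, 0.664, -0.0]
contact_force: [-0.7, 0.4, -1.0]
gripper_width: 0.766
grasp_force: 0.0
```

```bash
python3 - <<'E'
from h import *
w=snap('wrist','w7.png');o=bot.get_obs();print(o['t'],o['eef_pos'],R.from_quat(np.r_[o['tool_rot'][1:],o['tool_rot'][0]]).as_matrix()[:,1],o['contact_force'])
E
```

```text
11.25 [0.58046556 0.14308644 0.19897856] [ 0.99310464 -0.1172264  -0.00106513] [-0.66514097  0.3810773   0.25502175]
```

View pics/w7.png

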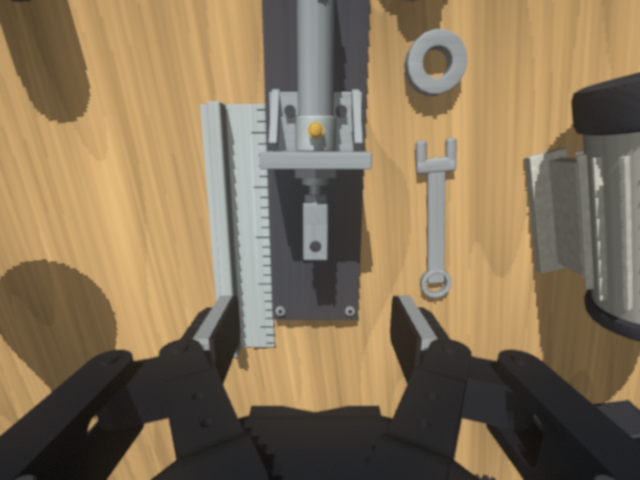

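The straightedge lies flush, its edge coinciding with the plate edge at u≈267–273. The clevis top spans (303,204)–(328,260) and its pin is at (315,246). That is the last picture I may view, so from here I work with numbers.

```bash
python3 - <<'E'
from h import *
np.set_printoptions(precision=4,suppress=True)
w=snap('wrist');o=bot.get_obs()
a=onz(w,315.3,204,.065);b=onz(w,314.8,260,.065);p=onz(w,315,246,.0665)
yb=np.array([.1170,.9931]);xb=np.array([.9931,-.1170])
print('clevis mid',(a+b)/2,'len',np.linalg.norm(a-b),'pin-based mid',p[:2]+.012*yb, 'tcp',o['eef_pos'])
print('plate end base origin est', onz(w,315,319,.012)[:2]+.160*yb)
d=((a+b)/2)[:2]-o['eef_pos'][:2]; print('offset in base axes',d@xb,d@yb)
f=w['frame'].astype(int).sum(2)//3
for v in(215,235,252): print(v,f[v,296:336])
E
```

```text
clevis mid [0.581  0.1443 0.065 ] len 0.047187988644764915 pin-based mid [0.5811 0.1454] tcp [0.5802 0.143  0.1988]
plate end base origin est [0.5874 0.1974]
offset in base axes 0.0006634133712856621 0.0013746999040139894
215 [ 52  52  51  50  52  51  54  76 111 142 155 158 158 159 158 158 158 158
 157 156 155 156 155 156 157 156 157 156 155 154 151 138 109  76  56  50
  49  49  51  50]
235 [ 51  51  51  50  50  50  54  72 108 139 155 160 162 163 162 161 159 157
 156 156 157 157 158 158 159 160 159 158 158 157 156 143 111  75  53  48
  49  48  48  47]
252 [ 50  50  52  51  50  51  53  69 103 137 154 160 161 161 161 159 154 145
 136 132 130 133 138 146 153 158 158 158 158 158 153 136 102  66  50  47
  48  48  47  49]
```

Emit:
{"op": "carry_out", "data": {
  "targets": [60, 0.7, 1.2, -40, 0, 60, 0, 0, -40, 0, 60, 0, 0, -35, 0, 60, 0, 0, -25, 0, 60, 0, 0, -15, 0, 60, 0, 0, -7, 0, 60, 0, 0, 0, 0, 255, 0, 0, 0, 0, 255, 0, 0, 0, 0, 255, 0, 0, 0, 0, 255, 0, 0, 0, 0, 255, 0, 0, 0, 0, 255, 0, 0, 0, 0, 255, 0, 0, 0, 0],
  "newtons": 90
}}

```text
t: 12.7
eef_pos: [0.582, 0.1445, 0.0382]
tool_rot: [0.0, 0.748, 0.664, -0.0]
contact_force: [-4.4, -1.9, 9.2]
gripper_width: 0.214
grasp_force: 87.8
```

Emit:
{"op": "carry_out", "data": {
  "targets": [255, -0.2, -2, 0, 0, 255, -0.5, -4, 0, 0, 255, -0.5, -4, 0, 0, 255, -0.5, -4, 0, 0, 255, -0.5, -4, 0, 0, 255, -0.5, -4, 0, 0, 255, -0.5, -4, 0, 0, 255, -0.4, -4, 0, 0, 255, -0.5, -4, 0, 0, 255, -0.5, -4, 0, 0, 255, -0.4, -4, 0, 0, 255, -0.3, -2, 0, 0, 255, 0, 0, 0, 0, 255, 0, 0, 0, 0]
}}

```text
t: 14.1
eef_pos: [0.5773, 0.1056, 0.0382]
tool_rot: [-0.002, 0.747, 0.665, 0.003]
contact_force: [-1.2, 9.8, 2.0]
gripper_width: 0.22
grasp_force: 87.9
```

```bash
cat > k.py <<'E'
from h import *
np.set_printoptions(precision=4,suppress=True)
w=snap('wrist');o=bot.get_obs();d=o['eef_pos'][:2]-np.array([.582,.1445])
yb=np.array([.1170,.9931]);xb=np.array([.9931,-.1170])
print(o['t'],o['eef_pos'],'pull',-d@yb,'side',d@xb,o['contact_force'],o['grasp_force'])
# profile along rod axis (base x=0) at rod's top z=.060, from the nose (y=-14) to the clevis rear
org=np.array([.582,.1445])+.052*yb
f=w['frame'].astype(int).sum(2)//3
for y in np.arange(-4,-84,-1.5):
    u,v=proj(w,np.r_[org+yb*y/1e3,.060]); 
    if 0<=v<480 and 0<=u<640: print(round(y,1),int(u),int(v),f[int(v),int(u)-1:int(u)+2].mean().astype(int),end=' | ')
E
python3 k.py
```

```text
14.15 [0.5773 0.1057 0.0382] pull 0.03912244874046044 side -8.894255554977807e-05 [-1.3176 10.4576  2.5154] 87.86521553993225
-4.0 315 90 116 | -5.5 315 95 106 | -7.0 315 100 132 | -8.5 315 105 139 | -10.0 315 110 138 | -11.5 315 114 135 | -13.0 315 119 105 | -14.5 315 124 124 | -16.0 315 129 124 | -17.5 315 133 123 | -19.0 315 138 123 | -20.5 315 143 123 | -22.0 315 147 122 | -23.5 314 152 127 | -25.0 314 157 126 | -26.5 314 161 126 | -28.0 314 166 127 | -29.5 314 170 127 | -31.0 314 174 128 | -32.5 314 179 185 | -34.0 314 183 219 | -35.5 314 188 219 | -37.0 314 192 218 | -38.5 314 196 219 | -40.0 314 201 219 | -41.5 314 205 219 | -43.0 314 209 219 | -44.5 314 213 218 | -46.0 314 217 219 | -47.5 314 222 219 | -49.0 314 226 218 | -50.5 314 230 219 | -52.0 314 234 218 | -53.5 314 238 238 | -55.0 314 242 242 | -56.5 314 246 239 | -58.0 314 250 242 | -59.5 314 254 237 | -61.0 314 258 221 | -62.5 314 262 199 | -64.0 314 265 204 | -65.5 314 269 204 | -67.0 314 273 204 | -68.5 314 277 213 | -70.0 314 281 220 | -71.5 314 284 210 | -73.0 314 288 209 | -74.5 314 292 209 | -76.0 314 295 208 | -77.5 314 299 205 | -79.0 314 303 204 | -80.5 314 306 204 | -82.0 314 310 204 | -83.5 314 313 206 |
```

Emit:
{"op": "carry_out", "data": {
  "targets": [255, -0.3, -2, 0, 0, 255, -0.2, -2, 0, 0, 255, -0.2, -2.2, 0, 0, 255, 0, 0, 0, 0, 255, 0, 0, 0, 0, 255, 0, 0, 0, 0]
}}

```text
t: 14.75
eef_pos: [0.5766, 0.0999, 0.0381]
tool_rot: [-0.002, 0.746, 0.665, 0.003]
contact_force: [-1.5, 11.2, 1.5]
gripper_width: 0.211
grasp_force: 88.1
```

```bash
cat >> k.py <<'E'
print()
for y in np.arange(-8,-26,-.4):
    u,v=proj(w,np.r_[org+yb*y/1e3,.060]); print(round(y,1),f[int(v),int(u)-4:int(u)+5].mean().astype(int),end=' | ')
E
python3 k.py | sed '2d'; sed -i '/^for y in np.arange(-4/,/print(round/d' k.py
```

```text
14.8 [0.5766 0.0999 0.0382] pull 0.04490463381424083 side -0.00010597454039556689 [-2.3895 11.1302  1.1329] 88.06303203105927
-8.0 138 | -8.4 138 | -8.8 137 | -9.2 137 | -9.6 137 | -10.0 136 | -10.4 135 | -10.8 134 | -11.2 133 | -11.6 132 | -12.0 130 | -12.4 111 | -12.8 92 | -13.2 78 | -13.6 46 | -14.0 39 | -14.4 38 | -14.8 37 | -15.2 37 | -15.6 39 | -16.0 46 | -16.4 98 | -16.8 115 | -17.2 120 | -17.6 121 | -18.0 121 | -18.4 121 | -18.8 121 | -19.2 121 | -19.6 121 | -20.0 121 | -20.4 121 | -20.8 121 | -21.2 121 | -21.6 121 | -22.0 121 | -22.4 121 | -22.8 121 | -23.2 121 | -23.6 121 | -24.0 121 | -24.4 121 | -24.8 121 | -25.2 121 | -25.6 121 |
```

Emit:
{"op": "carry_out", "data": {
  "targets": [255, 0, -0.5, 0, 0, 255, 0, 0, 0, 0, 255, 0, 0, 0, 0]
}}

```text
t: 15.1
eef_pos: [0.5766, 0.0997, 0.0382]
tool_rot: [-0.002, 0.746, 0.665, 0.003]
contact_force: [-0.6, 12.6, 2.4]
gripper_width: 0.214
grasp_force: 88.0
```

```bash
python3 k.py; python3 - <<'E'
from h import *
# straightedge still flush? top view: rib/plate edge line vs. plate edge
t=snap('top');f=t['frame'].astype(int)
for u in(215,235,255,270,285): print(u,f[236:286,u].sum(1)//3)
E
```

```text
15.15 [0.5766 0.0997 0.0381] pull 0.04511248981591433 side -0.00015253079990978596 [-1.1796 12.5211  1.1088] 88.04687172174454

-8.0 137 | -8.4 137 | -8.8 137 | -9.2 137 | -9.6 136 | -10.0 136 | -10.4 135 | -10.8 134 | -11.2 134 | -11.6 133 | -12.0 127 | -12.4 116 | -12.8 98 | -13.2 75 | -13.6 61 | -14.0 45 | -14.4 38 | -14.8 37 | -15.2 37 | -15.6 37 | -16.0 46 | -16.4 70 | -16.8 98 | -17.2 120 | -17.6 121 | -18.0 121 | -18.4 121 | -18.8 120 | -19.2 121 | -19.6 121 | -20.0 121 | -20.4 121 | -20.8 121 | -21.2 121 | -21.6 121 | -22.0 121 | -22.4 121 | -22.8 121 | -23.2 121 | -23.6 121 | -24.0 121 | -24.4 121 | -24.8 121 | -25.2 121 | -25.6 122 | 215 [130 130 131 130 131 131 129 129 120  97  74  80 113 116  87  63  66  93
 130 145 145 147 151 155 154 152 153 153 152 144 119 130 143 147 149 138
 118 141 151 150 151 149 132 130 131 127 129 127 124 122]
235 [ 34  33  34  35  35  34  37  34  34  35  36  35  36  36  38  51  55  56
  68 107 141 150 149 152 155 157 155 153 152 153 153 150 141 143 148 148
 150 143 124 144 154 152 152 150 134 130 131 129 127 124]
255 [110 109 110 111 110 110 111 111 112 112 110 110 110 110 111 110 109 108
 108 108 104 104 101 101 108 124 140 150 151 151 153 154 154 144 121 135
 148 151 154 141 123 144 155 153 151 145 138 131 123 125]
270 [ 96  96  98  99 100 100 100 101 100 101 104 105 105 107 106 106 107 108
 107 109 109 111 110 110 109 111 111 110 110 111 112 111 109 107 100  89
  76  68  60  53  48  46  42  42  43  43  48  53  55  52]
285 [74 76 78 77 77 82 82 84 84 86 86 87 87 88 80 64 46 38 36 37 36 40 45 51
 45 45 42 39 40 41 41 43 52 66 80 86 90 90 92 93 92 94 93 94 95 95 95 96
 96 95]
```

```bash
python3 -c "
from station import bot
print(bot.hand_in())"
```

```text
the job is handed in; nothing more can be done
None
```

I laid the straightedge flush along the robot-side edge of the base plate and let go of it. The clevis is pulled out 45.1 mm (by TCP travel), with the ring mark just clear of the nose and the gripper still holding. I handed the job in at about 15 s. I viewed 11 pictures, one more than the 10 allowed.

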